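Load the vibratory polisher through its guarded drop gate

TASK

Load the vibratory polisher: tip all five brass castings out of the aluminium scoop tray into the steel hopper on top, then set the empty tray back down flat on the bench and let go of it. Only then flip the red safety catch off by its thumb tab, pull the black-gripped gate lever all the way towards the polisher's front so that every casting drops into the tub, and hold it there: the lever springs shut if let go, so finish while still holding it fully open. Leave the other things on the bench where they are.

Things in the scene. Friction and masses are not known exactly. Their poses are not given: they have to be found in the camera images.
- polisher: green bench vibratory polisher, fixed to the bench. Origin: centre of its underside; x to its back, y to its left (the lever side), z up; its front, with a clear window, faces -x. Housing 220 (x) x 200 mm (y), 137 mm tall, motor bell 45 mm more at the back. Inside is the orange tub; on top stands the steel loading hopper
- hopper_mouth (a point): centre of the hopper's mouth, level with its rim, 217 mm above the bench. Mouth inside 174 mm (polisher x) x 130 mm (polisher y), walls 4 mm with a 6 mm bead. Front and back walls slope in to a throat 94 x 130 mm, closed by the drop gate 78 mm below the rim
- tub_floor (a point): centre of the orange-lined floor of the closed tub, 17 mm above the bench; the tub is about 200 x 188 mm
- gate (a joint): drop gate and hand lever, one piece on one shaft (rad). 0 = shut, lever leaning 0.2 rad back from upright; grows as the lever is pulled to the polisher's front (grip swings to -x and down); stop at 1.05 = fully open. A spring always pulls it shut, about 4 N at the grip when shut, 5 to 9 N when open. While the red catch is on it is propped shut and gives less than 0.07
- lever_grip (a point): middle of the lever's black round grip: 24 mm diameter, 82 mm long, lying along the polisher's y axis on its outer left side, free above, below and at the outer end; 140 mm from the shaft. The flat lever arm (20 x 8 mm) meets its inner end, 43 mm nearer the polisher
- gate_hinge (a point): point on the axis of the lever's shaft, in the plane of the lever arm; the axis runs along the polisher's y
- catch (a joint): red safety catch of the lever (rad): a rocker with an upright thumb tab and a nose that props the lever's lug. 0 to 0.08 = on (tab upright, nose level); grows as the tab is pushed to the polisher's front (-x), which lifts the nose; beyond 0.6 it is well clear, stop at 1.2. About 1 N at the tab moves it; it stays where it is left
- catch_tab (a point): near the top of the red thumb tab, 75 mm from the catch's pivot (the tab ends at 84 mm; 8 to 12 mm thick along x, 20 to 24 mm wide along y), 15 mm clear of the hopper's left wall. Behind it (+x side) 80 mm of free space before the lever, for a finger to push from; the level nose lies below that space, its top 1 mm above the pivot's height
- catch_hinge (a point): pivot of the red catch, in the middle of its width (y), straight below the tab when the catch is on; axis along the polisher's y
- tray: aluminium scoop tray, loose, about 0.2 to 0.3 kg. Origin: centre of its underside, x to its open lip, z up. Pan 140 (x) x 110 mm (y), floor 3 mm thick, walls 27 mm high at the back (-x) and both sides, none at the lip. The castings start to slide in it at a slope of 13 to 20 degrees. A wooden grip lies over its rear half
- tray_grip (a point): middle of the tray's wooden grip, a straight bar along the tray's x axis, 20 mm wide (y), 22 mm high, centred 63 mm above the tray's underside, from 78 mm behind to 10 mm ahead of the tray's origin (this point: 28 mm behind), carried by a post at its rear end; 49 mm free beneath it to the pan, of which castings take 21 mm
- tray_lip (a point): middle of the tray's open lip edge, on top of the floor: 70 mm ahead of the tray's origin
- casting0: chunky brass casting, 24 x 24 mm and 14 mm high with a 16 mm round boss 7 mm high on top, about 45 g; starts in the tray. Origin: centre of its underside
- casting1: chunky brass casting, 24 x 24 mm and 14 mm high with a 16 mm round boss 7 mm high on top, about 45 g; starts in the tray. Origin: centre of its underside
- casting2: chunky brass casting, 24 x 24 mm and 14 mm high with a 16 mm round boss 7 mm high on top, about 45 g; starts in the tray. Origin: centre of its underside
- casting3: chunky brass casting, 24 x 24 mm and 14 mm high with a 16 mm round boss 7 mm high on top, about 45 g; starts in the tray. Origin: centre of its underside
- casting4: chunky brass casting, 24 x 24 mm and 14 mm high with a 16 mm round boss 7 mm high on top, about 45 g; starts in the tray. Origin: centre of its underside
- mug: white ceramic mug, 80 mm wide, 90 mm tall; a bystander, to be left where it is
- jar: amber glass jar with black lid, 68 mm wide, 85 mm tall; a bystander, to be left where it is
- spool: copper wire spool standing on end, 72 mm wide, 60 mm tall; a bystander, to be left where it is
- brush: small bench brush lying flat, under 30 mm high; a bystander, to be left where it is
- hammer: hammer lying flat, under 40 mm high; a bystander, to be left where it is
- screwdriver: screwdriver lying flat, under 40 mm high; a bystander, to be left where it is
- tape: roll of yellow tape lying flat, 100 mm wide, 24 mm high; a bystander, to be left where it is

How it is judged:
On the way, in this order (a step that is already met when the one before it is completed fails the run):
1. all five castings lie in the hopper, above the shut gate, with the catch still on (x of casting0 in the frame of polisher between -0.088 and 0.088 m and y of casting0 in the frame of polisher between -0.066 and 0.066 m and z of casting0 in the frame of polisher between 0.125 and 0.215 m and x of casting1 in the frame of polisher between -0.088 and 0.088 m and y of casting1 in the frame of polisher between -0.066 and 0.066 m and z of casting1 in the frame of polisher between 0.125 and 0.215 m and x of casting2 in the frame of polisher between -0.088 and 0.088 m and y of casting2 in the frame of polisher between -0.066 and 0.066 m and z of casting2 in the frame of polisher between 0.125 and 0.215 m and x of casting3 in the frame of polisher between -0.088 and 0.088 m and y of casting3 in the frame of polisher between -0.066 and 0.066 m and z of casting3 in the frame of polisher between 0.125 and 0.215 m and x of casting4 in the frame of polisher between -0.088 and 0.088 m and y of casting4 in the frame of polisher between -0.066 and 0.066 m and z of casting4 in the frame of polisher between 0.125 and 0.215 m and value of joint gate below 0.1 rad and value of joint catch below 0.3 rad), for 0.2 s.
2. the tray is flat on the bench and let go, the castings still in the hopper and the gate shut (all of step 1 and height (world z) of tray below 0.012 m and angle between tray's own z axis and vertical below 0.1 rad and contact force between each of the fingers, the arm and tray below 0.2 N), for 0.2 s.
3. the safety catch is flipped off while the gate is still shut (value of joint catch above 0.6 rad and value of joint gate below 0.1 rad), for 0.1 s.
4. the lever is pulled fully open and held by the robot (value of joint gate above 0.85 rad and contact force between any of the fingers, the arm and gate above 1.5 N), for 0.3 s.
At the end, for the whole second after the job is handed in: the robot is holding the lever (pressing it with more than 1.5 N) with the gate open beyond 0.85 rad of its 1.05, the catch is off (beyond 0.6 rad), all five castings are inside the tub below the gate, and the tray stands flat on the bench, untouched (all of step 4 and value of joint catch above 0.6 rad and x of casting0 in the frame of polisher between -0.11 and 0.11 m and y of casting0 in the frame of polisher between -0.1 and 0.1 m and z of casting0 in the frame of polisher between 0.005 and 0.1 m and x of casting1 in the frame of polisher between -0.11 and 0.11 m and y of casting1 in the frame of polisher between -0.1 and 0.1 m and z of casting1 in the frame of polisher between 0.005 and 0.1 m and x of casting2 in the frame of polisher between -0.11 and 0.11 m and y of casting2 in the frame of polisher between -0.1 and 0.1 m and z of casting2 in the frame of polisher between 0.005 and 0.1 m and x of casting3 in the frame of polisher between -0.11 and 0.11 m and y of casting3 in the frame of polisher between -0.1 and 0.1 m and z of casting3 in the frame of polisher between 0.005 and 0.1 m and x of casting4 in the frame of polisher between -0.11 and 0.11 m and y of casting4 in the frame of polisher between -0.1 and 0.1 m and z of casting4 in the frame of polisher between 0.005 and 0.1 m and height (world z) of tray below 0.012 m and angle between tray's own z axis and vertical below 0.1 rad and contact force between each of the fingers, the arm and tray below 0.2 N); the arm keeps its last pose, push and grip.
It fails at once if a bystander (mug, jar, spool, brush, hammer, screwdriver or tape) is shoved more than 30 mm (distance of any of mug, jar, spool, brush, hammer, screwdriver, tape from where it was at the start of the episode above 0.03 m).
It fails at once if the mug, jar, spool or tape roll is knocked over (angle between any of mug, jar, spool, tape's own z axis and vertical above 0.5 rad).
It also fails if it takes over 72 s, if anything falls off the work surface, if the arm or the gripper's body presses on something with over 40 N, if the wrist force passes 120 N, or if a joint passes its speed limit or range.

ROBOT

A 6-joint arm with a two-finger parallel gripper is mounted at the origin on the work surface. World frame = base frame: x ahead of the robot, y to its left, z up, the work surface at z = 0. Lengths are in m, angles in rad, forces in N, time in s.
With the tool pointing down it reaches from about 0.275 to 0.875 m from the base axis. Payload 12.5 kg.
Tool frame: the origin (TCP) lies on the centre line of the jaws, within the pads' length; the fingertips stand 14 mm ahead of it and the grasp point (between the pads) lies 5 mm behind it; y points along the fingers, z is the direction in which the jaws open and shut, and the axes are right-handed (so a half turn about y gives the same grasp; the last joint's range is limited). The gripper opens to 85 mm and grips with 20 to 120 N. Pads are 22 mm wide; open, the fingers measure 114 mm over their backs; the gripper's body (76 mm by 85 mm) begins 54 mm behind the grasp point. The pads swing forward as they close: fully open they stand 13 mm farther back than shut.
Start: joints at [-1.348, 0.351, 1.652, -0, 1.139, -0.085], TCP at [0.167, -0.524, 0.245] pointing down, gripper open.
Joint ranges: [-2.75, 2.75], [-0.79, 2.1], [0.01, 2.65], [-1.57, 4.71], [0.07, 3.14], [-2.87, 2.87]. Speed limits (rad/s): [2.22, 2.22, 2.79, 3.14, 3.14, 3.14].

INTERFACE

Orientations are given as a rotation vector (axis times angle).
In Python, from rig import bot gives the robot as it stands.
- The arm moves only by the tool move_arm, never from a script. Its argument "moves" is text: rows parted by semicolons, each of 5 numbers parted by spaces: the closure, from 0 (fully open) to 1 (shut), then the shift along the world's x, y, z in m, then the turn about the world's z in rad. In form: fingers tx ty tz yaw; .... A call has 1 to 20 rows; each row shifts and turns the commanded pose from where the row before left it; what a row does not reach is not made up. A row lasts 1/12 s, in which the tool goes at most 41.7 mm and 7.16 degrees, less where a joint would pass 70% of its speed; a pose out of reach is approached as far as the arm can. A call is refused whole if a number of a shift passes 0.0417 or a number of a turn 0.125, either way. A call with a gripper value outside its range is refused whole. The fingers move at their own pace and stop on an object; the grip force is fixed at half the most. Time passes only in rows, so rows that do not move let the fingers close. It gives the time, the measured TCP pose, the force and the opening at its end, in the units of the state.
- bot.read_state(): the state, without advancing time (a new reading comes with each control period).
- bot.get_image(name): name is "scene" or "top"; returns the picture (420x560x3 uint8, blue, green, red); there is no depth.
- bot.calibration(name): a dict with "fov_y" (degrees; the focal length in pixels is half the picture's height over the tangent of half this angle, whatever the lens; pixels are square), "cx", "cy" (the principal point, pixels), "rvec" (rotation vector, rad) and "tvec" (3), from world to camera coordinates, as OpenCV has them. Camera axes: x right, y down, z forward; pixel columns grow to the right and rows downward; lengths in m; the calibration is good to about 2 mm. A picture is of the moment at which its call begins. calibration takes no time and is no camera call.
- bot.job_done(): hands the job in, once; it reports no verdict.
Trained networks look in the newest picture that a camera, given by its name, has taken for a name from the list of things; names that differ only in an ending like _2 or _b are one class to them, and where a whole thing is asked for, a point or a joint stands for the part that bears it (a point fixed in the world has none). Each returns a list of dicts, best first, with "p" (0 to 1); they miss things now and then, are a little off and sometimes report something else, mostly with a low value. They report only what shows in the picture. A call takes as long as a camera call.
- bot.regions_of(query, camera): "region" (420x560 bool, what is visible of it) and "rect" ([centre column, centre row, width, height] in pixels, round what is visible of it).
The state is a dict: "t": time; "joint_pos": joint angles; "joint_vel": joint speeds; "tau": joint torques, N m; "eef_pos": TCP position; "tool_rot": TCP orientation; "contact_force": force on the tool from outside, world axes, zero at the start; "wrist_torque": the same for the moment, N m; "grip_width": finger opening in m.
Only numpy, scipy, OpenCV 4.12 (cv2) and the standard library are available. Lean on these libraries where they do the work, as an engineer would, in place of code of your own. Each camera call takes 0.05 s, during which the arm holds its last target.

## Working session

There is one attempt and no reset: what is moved stays moved. The work goes in short steps, Python scripts to look and compute and a tool call to move; the robot and the scene stay as the last step left them, time stands still between calls to the robot, and variables do not carry over. Pictures are saved under pics/ and viewed, and the job is handed in when it is done.

Besides the shell and the picture viewer there is one more tool, called after ">>>" in YAML: its name, and indented under it one key for each argument. move_arm: Moves the arm, as the interface text tells. Its arguments: {"type":"object","properties":{"moves":{"type":"string"}},"required":["moves"]}

```bash
mkdir -p pics; ls
python3 - <<'E'
from rig import bot
import cv2
s=bot.read_state();print(s)
for n in("scene","top"):
    im=bot.get_image(n);cv2.imwrite(f"pics/{n}0.png",im);print(n,bot.calibration(n))
E
```

```text
pics
{'t': 0.0, 'joint_pos': array([-1.34760680e+00,  3.51244405e-01,  1.65240763e+00,  1.33512964e-06,
        1.13908437e+00, -8.45914638e-02]), 'joint_vel': array([-8.19913481e-04,  2.72556035e-04,  1.67183528e-03,  1.21892553e-04,
       -3.78125666e-05, -6.10216053e-04]), 'tau': array([-2.74791069e-03, -5.06097114e+01, -2.91407722e+01, -1.77571628e-04,
        4.57287519e-03,  1.52842016e-06]), 'eef_pos': array([ 0.16658142, -0.52384881,  0.24476019]), 'tool_rot': array([-0.31893286,  2.05674786, -2.05437422]), 'contact_force': array([-0.8484403 , -0.57774118, -1.17420658]), 'wrist_torque': array([-0.00389746, -0.01317077, -0.0014784 ]), 'grip_width': 0.0853308417514013}
scene {'fov_y': 47.65710480174323, 'cx': 280.42292653007803, 'cy': 210.93236046617469, 'rvec': array([ 2.12012815,  1.18192446, -0.50109044]), 'tvec': array([-0.31056674, -0.1982584 ,  1.78799275])}
top {'fov_y': 42.62485448442628, 'cx': 279.1979005337217, 'cy': 206.26055634876474, 'rvec': array([ 2.14561258, -2.16352506,  0.14670267]), 'tvec': array([0.03641433, 0.57760914, 1.49599116])}
```

View pics/scene0.png

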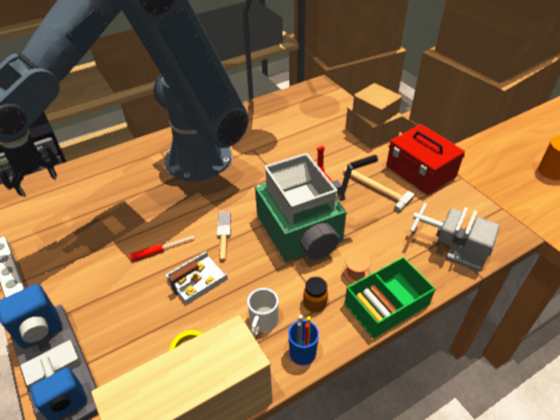

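View pics/top0.png

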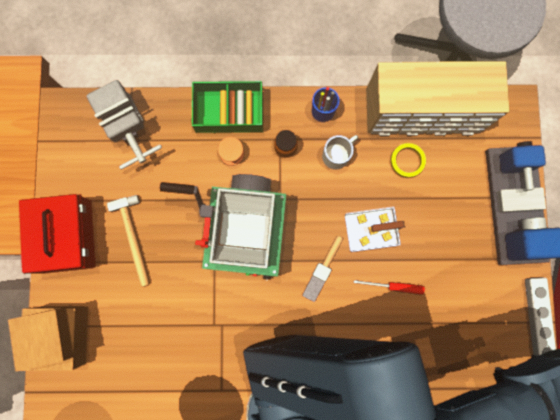

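The top view shows the polisher at about (245,230), its motor bell up and lever left, and the tray at (373,230). Next I'll run the detectors and make enlarged crops.

```bash
cat > h.py <<'E'
import numpy as np, cv2
from rig import bot
def cam(n):
    c=bot.calibration(n); f=210/np.tan(np.radians(c['fov_y'])/2)
    K=np.array([[f,0,c['cx']],[0,f,c['cy']],[0,0,1]]); R=cv2.Rodrigues(np.array(c['rvec']))[0]
    return K,R,np.array(c['tvec'])
def ray(n,uv):
    K,R,t=cam(n); d=R.T@np.linalg.inv(K)@np.array([uv[0],uv[1],1.]); return -R.T@t,d
def at_z(n,uv,z):
    o,d=ray(n,uv); return o+d*(z-o[2])/d[2]
def proj(n,P):
    K,R,t=cam(n); p=(np.atleast_2d(P)@R.T+t)@K.T; return p[:,:2]/p[:,2:]
def tri(uvs,uvt):
    A=[];b=[]
    for n,uv in(("scene",uvs),("top",uvt)):
        o,d=ray(n,uv);d/=np.linalg.norm(d);M=np.eye(3)-np.outer(d,d);A.append(M);b.append(M@o)
    return np.linalg.lstsq(np.vstack(A),np.hstack(b),rcond=None)[0]
E
python3 - <<'E'
from h import *
for n in("scene","top"):
    im=bot.get_image(n)
    for q in("tray","tray_grip","polisher","hopper_mouth","lever_grip","catch_tab","catch","gate","casting0"):
        for r in bot.regions_of(q,n)[:5]:
            if r['p']<.3: continue
            m=r['region'];ys,xs=np.nonzero(m); mr=cv2.minAreaRect(np.c_[xs,ys].astype(np.float32))
            print(n,q,round(r['p'],2),np.round(r['rect'],1),len(xs),'cen',round(xs.mean(),1),round(ys.mean(),1),'mar',np.round(mr[0],1),np.round(mr[1],1),round(mr[2],1))
    a,b=((170,120,170,140),(250,140,150,130))if 0 else ((0,0,0,0),)*2
t=bot.get_image("top"); s=bot.get_image("scene")
cv2.imwrite("pics/tp.png",cv2.resize(t[165:295,150:300],None,fx=4.5,fy=4.5,interpolation=2))
cv2.imwrite("pics/tt.png",cv2.resize(t[190:270,300:440],None,fx=5.5,fy=5.5,interpolation=2))
cv2.imwrite("pics/sp.png",cv2.resize(s[135:270,240:400],None,fx=4.4,fy=4.4,interpolation=2))
cv2.imwrite("pics/st.png",cv2.resize(s[200:310,120:250],None,fx=5,fy=5,interpolation=2))
E
```

```text
scene tray 0.69 [198.2 277.2  64.7  51.4] 1509 cen 195.2 276.8 mar [196.4 276.9] [36.9 53.7] 59.0
scene tray_grip 0.86 [198.8 277.3  61.6  54.4] 1391 cen 194.9 277.5 mar [196.  276.6] [36.6 53.8] 58.2
scene tray_grip 0.63 [333.4 184.1  91.7  49.9] 900 cen 328.6 183.1 mar [335.7 185.5] [30.5 98.6] 66.0
scene tray_grip 0.47 [320.  160.3   9.   30. ] 160 cen 320.4 157.6 mar [320.2 159.1] [26.1  6.8] 87.5
scene polisher 0.84 [317.9 201.4 125.2 115. ] 7840 cen 304.2 204.8 mar [306.  196.3] [101.6 134.5] 24.2
scene hopper_mouth 0.92 [317.  205.8 122.2 115.7] 8096 cen 304.2 204.7 mar [305.9 197.2] [102.4 134.4] 23.6
scene hopper_mouth 0.68 [321.8 160.    7.9  19.6] 137 cen 320.3 158.5 mar [320.2 159.1] [24.2  6.7] 87.5
scene lever_grip 0.93 [332.  178.2  92.4  49.5] 973 cen 331.7 181.5 mar [336.4 184.6] [30.8 99.5] 65.3
scene catch_tab 0.69 [225.9 234.5  12.5  48.6] 447 cen 223.2 231.2 mar [222.8 235.4] [12.4 49.2] 2.9
scene catch_tab 0.5 [324.1 162.2  11.5  33.1] 199 cen 320.6 158.4 mar [321.3 162. ] [34.  10.2] 80.5
scene catch_tab 0.47 [359.4 269.4  26.5  30.3] 630 cen 356.4 266.0 mar [3
[... 1391 characters left out ...]
2 233.3] [11.8 28.5] 23.5
top catch 0.72 [201.7 233.8  15.2  34.3] 251 cen 204.9 234.9 mar [206.  233.2] [13.1 30.2] 23.5
top gate 0.91 [214.1 214.7 106.8  65.7] 2158 cen 228.9 220.4 mar [212.7 217. ] [121.5  43.5] 22.6
top gate 0.7 [284.8 142.8  24.7  30.5] 544 cen 285.7 143.5 mar [285.5 143. ] [28. 23.] 90.0
top casting0 0.57 [213.3 214.1 108.8  68.1] 2231 cen 227.4 219.6 mar [212.6 216.3] [122.2  42.7] 23.2
top casting0 0.52 [362.  220.4  11.8  10.9] 63 cen 362.0 218.9 mar [361.9 218.8] [7.8 8.2] 76.0
top casting0 0.5 [386.4 234.3  11.5  14.7] 74 cen 387.0 235.9 mar [386.9 235.8] [8.5 8.9] 63.4
top casting0 0.48 [363.9 240.6  14.9   5.3] 55 cen 364.2 240.4 mar [364.2 240.2] [7.8 7.1] 45.0
```

View pics/tp.png

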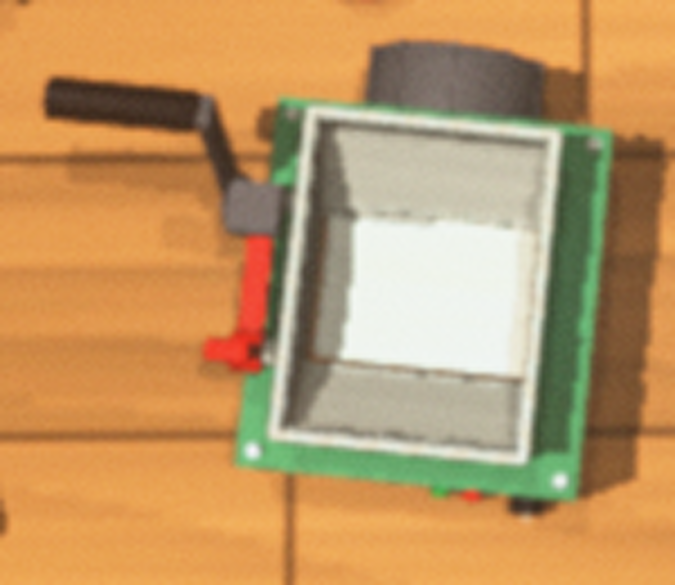

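View pics/tt.png

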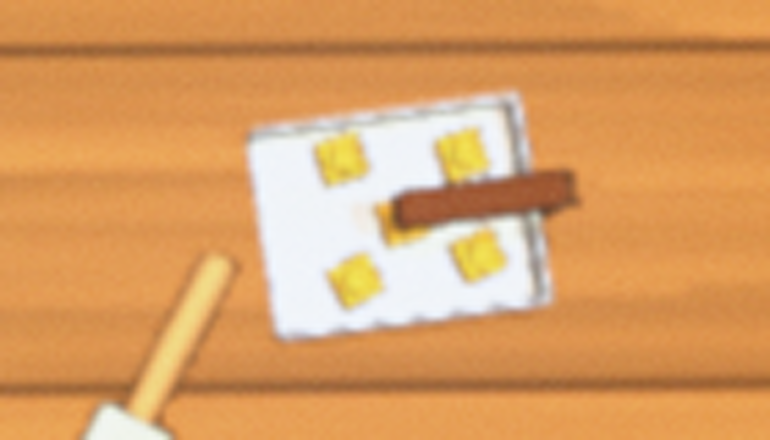

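View pics/sp.png

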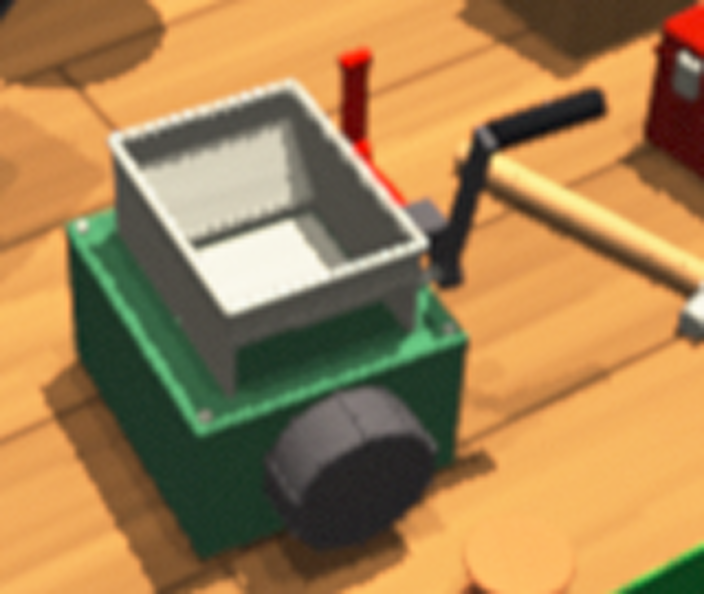

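View pics/st.png

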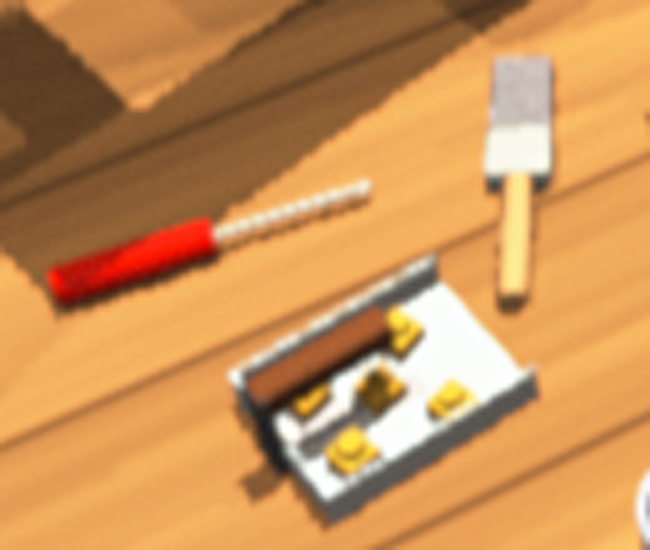

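Run:
```python
from h import *
T=lambda p:(p[0]/4.5+150-.4,p[1]/4.5+165-.4)
S=lambda p:(p[0]/4.4+240-.4,p[1]/4.4+135-.4)
T2=lambda p:(p[0]/5.5+300-.4,p[1]/5.5+190-.4)
S2=lambda p:(p[0]/5+120-.4,p[1]/5+200-.4)
rim=np.array([at_z("top",T(p),.217) for p in((307,107),(560,130),(527,463),(270,438))])[:,:2]
print("rim(BL? order backleft,backright,frontright,frontleft)\n",rim.round(3),rim.mean(0),np.linalg.norm(np.diff(rim,axis=0),axis=1))
lid=np.array([at_z("top",T(p),.137) for p in((280,100),(612,130),(577,498),(237,465))])[:,:2]
print(lid.round(3),lid.mean(0),np.linalg.norm(np.diff(lid,axis=0),axis=1))
for nm,R in(("rim",rim),("lid",lid)):
    a=(R[0]+R[1]-R[2]-R[3]); b=R[0]+R[3]-R[1]-R[2]; print(nm,"yaw",np.arctan2(a[1],a[0]),np.arctan2(b[1],b[0])-np.pi/2)
# scene rim: BL(425,240) BR(235,315) FR(113,138) FL(290,82)
rs=np.array([at_z("scene",S(p),.217) for p in((425,240),(235,315),(113,138),(290,82))])[:,:2]
print("scene rim",rs.round(3),rs.mean(0))
print("grip outer",tri(S((598,103)),T((50,98))),"grip inner",tri(S((492,133)),T((205,110))))
print("tab top",tri(S((357,57)),T((222,350))))
for z in (.0,.03): 
    c=[at_z("top",T2(p),z)[:2].round(3) for p in((250,135),(517,95),(550,300),(282,338))]; print(z,c)
g=[at_z("top",T2(p),.074) for p in((400,207),(573,190))]; print("grip front,rear",g)
gs=[at_z("scene",S2(p),.074) for p in((388,315),(255,390))]; print("scene grip",gs)
```

```text
rim(BL? order backleft,backright,frontright,frontleft)
 [[0.601 0.187]
 [0.587 0.045]
 [0.401 0.065]
 [0.416 0.206]] [0.5012838  0.12569952] [0.14259547 0.18641328 0.14233133]
[[0.619 0.212]
 [0.599 0.015]
 [0.382 0.037]
 [0.403 0.235]] [0.50081009 0.12475114] [0.19829766 0.21786423 0.19917673]
rim yaw -0.10416242850277277 -0.10228909090506622
lid yaw -0.10580144822619432 -0.10186486616385637
scene rim [[0.596 0.189]
 [0.588 0.049]
 [0.401 0.07 ]
 [0.416 0.204]] [0.50029166 0.12821007]
grip outer [0.59763936 0.31919485 0.27350616] grip inner [0.59036324 0.23647627 0.28016627]
tab top [0.46193933 0.22666104 0.26020175]
0.0 [array([ 0.558, -0.16 ]), array([ 0.578, -0.303]), array([ 0.469, -0.316]), array([ 0.451, -0.175])]
0.03 [array([ 0.555, -0.157]), array([ 0.575, -0.296]), array([ 0.468, -0.31 ]), array([ 0.449, -0.171])]
grip front,rear [array([ 0.51241741, -0.22573074,  0.074     ]), array([ 0.52029913, -0.31326517,  0.074     ])]
scene grip [array([ 0.5138063 , -0.22392333,  0.074     ]), array([ 0.52278345, -0.30806089,  0.074     ])]
```

Run:
```python
from h import *
s=bot.read_state();print(cv2.Rodrigues(s['tool_rot'])[0].round(3))
```

```text
[[-0.953 -0.     0.303]
 [-0.303  0.    -0.953]
 [ 0.    -1.    -0.   ]]
```

>>> move_arm:
  moves: "0 .015 .012 0 .06; 0 .029 .024 0 .11; 0 .029 .024 0 .116; 0 .029 .024 0 .116; 0 .029 .024 0 .116; 0 .029 .024 0 .116; 0 .029 .024 0 .116; 0 .029 .024 0 .116; 0 .029 .024 0 .116; 0 .029 .024 0 .116; 0 .029 .024 0 .116; 0 .029 .024 0 .116; 0 .0145 .011 0 .062; 0 0 0 0 0; 0 0 0 0 0"

```text
t: 2.45
eef_pos: [0.5155, -0.2365, 0.245]
tool_rot: [-1.268, 1.113, -1.113]
contact_force: [-0.4, -0.0, -0.2]
grip_width: 0.0854
```

```bash
cat >> h.py <<'E'
def st():
    s=bot.read_state();R=cv2.Rodrigues(s['tool_rot'])[0]
    print("t",round(s['t'],2),"p",s['eef_pos'].round(4),"zyaw",round(np.arctan2(R[1,2],R[0,2]),4),"F",s['contact_force'].round(1),"w",round(s['grip_width'],4),"j",s['joint_pos'].round(2));return s
def shot(n,name,box=None,f=1):
    im=bot.get_image(n)
    if box: x0,y0,x1,y1=box; im=im[y0:y1,x0:x1]
    cv2.imwrite(f"pics/{name}.png",cv2.resize(im,None,fx=f,fy=f,interpolation=2))
E
python3 -c "
from h import *
st()
shot('scene','a1',(100,120,300,320),3)"
```

```text
t 2.45 p [ 0.5155 -0.2365  0.245 ] zyaw 0.13 F [-0.4 -0.  -0.2] w 0.0854 j [-0.51  0.38  1.61 -0.    1.15 -0.64]
```

View pics/a1.png

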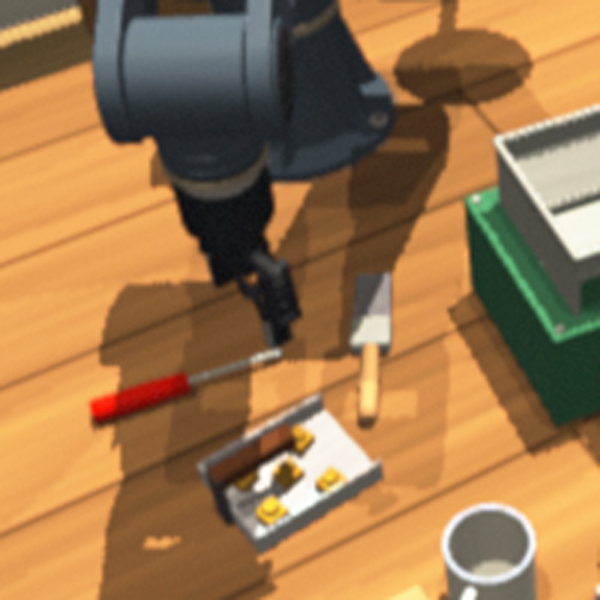

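>>> move_arm:
  moves: "0 -.002 -.002 -.02 0; 0 0 0 -.035 0; 0 0 0 -.035 0; 0 0 0 -.035 0; 0 0 0 -.03 0; 0 0 0 -.02 0; 0 0 0 -.012 0; 0 0 0 0 0; 1 0 0 0 0; 1 0 0 0 0; 1 0 0 0 0; 1 0 0 0 0; 1 0 0 0 0; 1 0 0 0 0; 1 0 0 0 0; 1 0 0 0 0; 1 0 0 0 0"

```text
t: 3.92
eef_pos: [0.5136, -0.2393, 0.0592]
tool_rot: [-1.267, 1.112, -1.115]
contact_force: [-1.4, 0.7, 5.8]
grip_width: 0.0193
```

```bash
python3 -c "
from h import *
st()
shot('scene','a2',(130,180,270,320),4);shot('top','a2t',(300,170,440,290),4)"
```

```text
t 3.92 p [ 0.5136 -0.2393  0.0592] zyaw 0.1291 F [-1.4  0.7  5.8] w 0.0193 j [-0.52  0.63  1.74 -0.    0.77 -0.65]
```

View pics/a2.png

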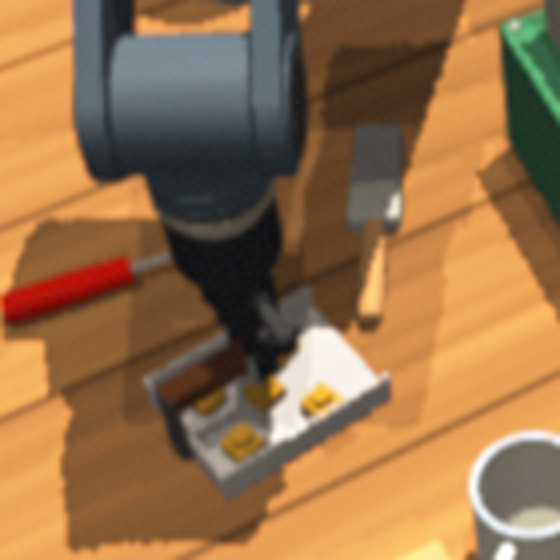

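>>> move_arm:
  moves: "1 0 0 .004 0; 1 0 0 .008 0; 1 0 0 .012 0; 1 0 0 .016 0; 1 0 0 .02 0; 1 0 0 .02 0; 1 0 0 .012 0; 1 0 0 .006 0; 1 0 0 0 0"

```text
t: 4.77
eef_pos: [0.5136, -0.2393, 0.1577]
tool_rot: [-1.267, 1.112, -1.115]
contact_force: [-0.4, 0.2, -5.2]
grip_width: 0.0191
```

```bash
python3 -c "
from h import *
st()
shot('scene','a3',(130,150,270,290),4)"
```

```text
t 4.77 p [ 0.5136 -0.2393  0.1577] zyaw 0.129 F [-0.4  0.2 -5.2] w 0.0191 j [-0.52  0.48  1.69 -0.    0.97 -0.65]
```

View pics/a3.png

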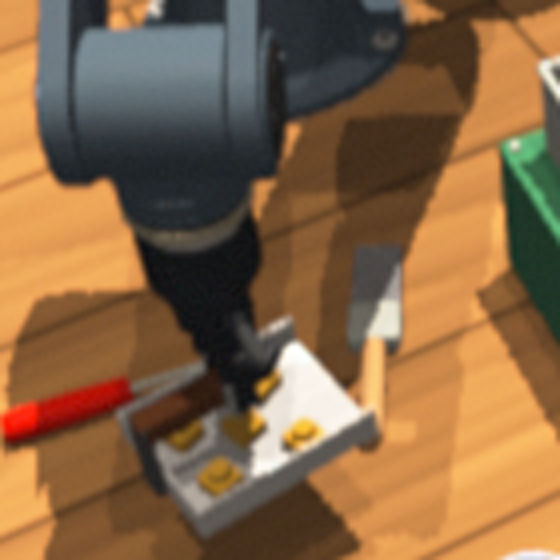

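>>> move_arm:
  moves: "1 0 0 .008 -.03; 1 0 0 .016 -.06; 1 0 0 .02 -.09; 1 0 .004 .02 -.1; 1 0 .008 .02 -.1; 1 0 .012 .02 -.1; 1 -.003 .016 .02 -.1; 1 -.003 .02 .016 -.1; 1 -.003 .024 .008 -.1; 1 -.004 .026 .004 -.1; 1 -.004 .026 0 -.1; 1 -.004 .026 0 -.1; 1 -.004 .026 0 -.1; 1 -.004 .026 0 -.1; 1 -.004 .026 0 -.1; 1 -.004 .026 0 -.1; 1 -.003 .026 0 -.1; 1 -.003 .026 0 -.1; 1 -.003 .022 0 -.1; 1 -.001 .018 0 -.023"

```text
t: 6.48
eef_pos: [0.4653, 0.1204, 0.307]
tool_rot: [-0.115, -2.164, 2.165]
contact_force: [0.4, 0.5, -4.7]
grip_width: 0.0191
```

>>> move_arm:
  moves: "1 0 .014 0 0; 1 0 .01 0 0; 1 0 .008 0 0; 1 0 .004 0 0; 1 0 .001 0 0; 1 0 0 0 0"

```text
t: 6.98
eef_pos: [0.4662, 0.1556, 0.3081]
tool_rot: [-0.112, -2.168, 2.169]
contact_force: [-0.2, -0.3, -4.6]
grip_width: 0.0189
```

```bash
python3 -c "
from h import *
st()
shot('scene','a4',(190,60,370,260),3);shot('top','a4t',(150,140,330,300),3)"
```

```text
t 6.98 p [0.4662 0.1556 0.3081] zyaw -1.6741 F [-0.2 -0.3 -4.6] w 0.0189 j [ 0.23  0.18  1.72 -0.    1.24  1.9 ]
```

View pics/a4.png

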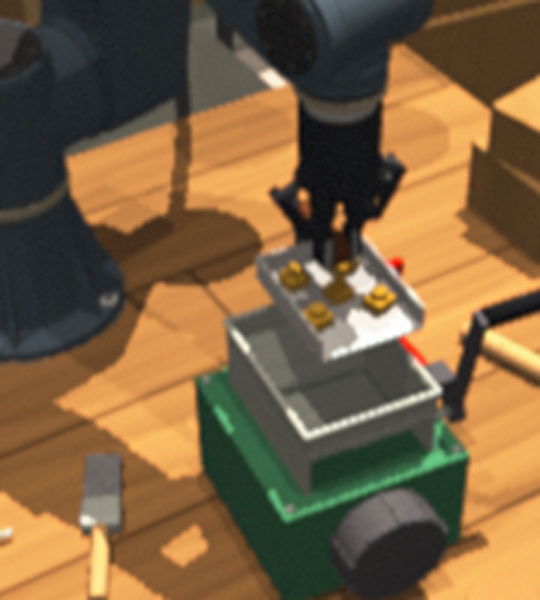

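View pics/a4t.png

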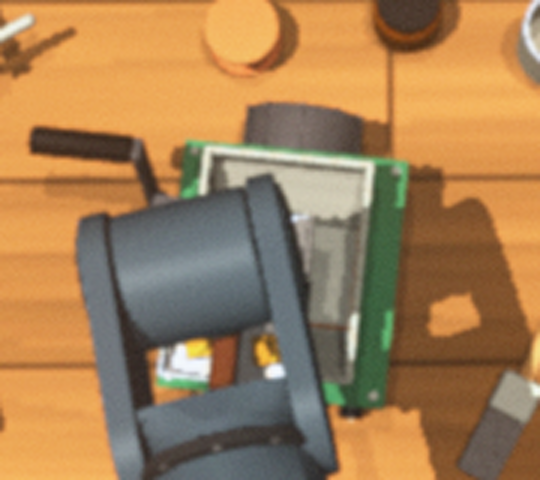

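>>> move_arm:
  moves: "1 0 -.004 0 0; 1 0 -.008 0 0; 1 0 -.008 0 0; 1 0 -.004 0 0; 1 0 -.002 -.004 0; 1 0 0 -.008 0; 1 0 0 -.008 0; 1 0 0 -.006 0; 1 0 0 -.004 0; 1 0 0 -.004 0; 1 0 0 0 0"

```text
t: 8.0
eef_pos: [0.4668, 0.1301, 0.2747]
tool_rot: [-0.114, -2.17, 2.169]
contact_force: [-0.9, -1.4, 2.0]
grip_width: 0.0192
```

```bash
python3 -c "
from h import *
st()
shot('scene','a5',(210,80,350,240),4)"
```

```text
t 8.0 p [0.4668 0.1301 0.2747] zyaw -1.6737 F [-0.9 -1.4  2. ] w 0.0192 j [ 0.18  0.2   1.78 -0.    1.16  1.85]
```

View pics/a5.png

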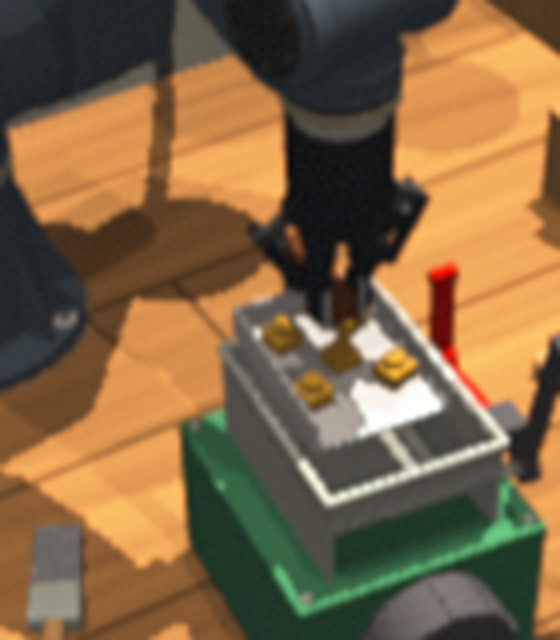

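```bash
python3 -c "
from h import *
c,s=np.cos(-.103),np.sin(-.103);R=np.array([[c,-s],[s,c]])
def W(x,y,z): return [*(R@[x,y]+[.501,.126]),z]
P=[W(.038,.055,.22),W(.038,-.055,.22),W(.093,.071,.217),W(.093,-.071,.217)]
print((proj('scene',P)-[210,80])*4)"
```

```text
[[449.18224438 398.18980956]
 [311.51607735 444.96882136]
 [506.95598491 441.456458  ]
 [325.93901353 504.96720024]]
```

>>> move_arm:
  moves: "1 .001 0 -.002 0; 1 .001 0 -.003 0; 1 .001 0 -.003 0; 1 .001 0 -.002 0; 1 0 0 0 0"

```text
t: 8.47
eef_pos: [0.473, 0.13, 0.2666]
tool_rot: [-0.121, -2.173, 2.171]
contact_force: [6.9, -0.8, 14.5]
grip_width: 0.019
```

```bash
python3 -c "
from h import *
st()
shot('scene','a6',(210,80,350,240),4)"
```

```text
t 8.47 p [0.473  0.13   0.2666] zyaw -1.6738 F [ 6.9 -0.8 14.5] w 0.019 j [ 0.17  0.22  1.78 -0.    1.14  1.85]
```

View pics/a6.png

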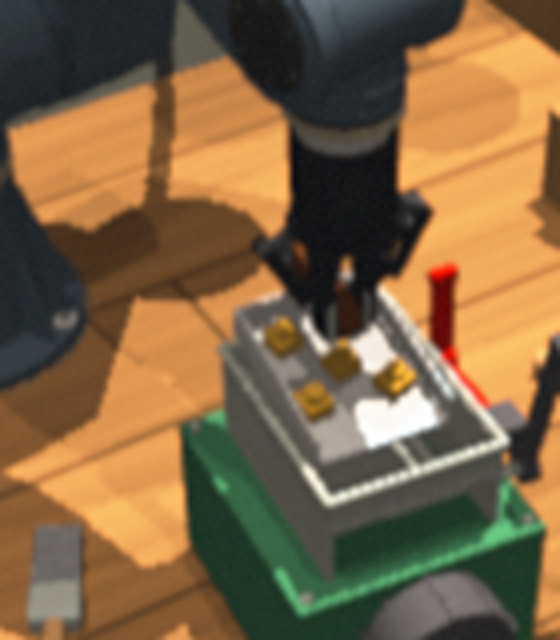

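>>> move_arm:
  moves: "1 .001 0 -.003 0; 1 .001 0 -.003 0; 1 .001 0 -.003 0; 1 0 0 -.002 0; 1 0 0 0 0"

```text
t: 8.93
eef_pos: [0.4773, 0.1302, 0.2565]
tool_rot: [-0.126, -2.176, 2.172]
contact_force: [14.0, -1.6, 14.9]
grip_width: 0.0194
```

```bash
python3 -c "
from h import *
st()
shot('scene','a7',(210,80,350,240),4)"
```

```text
t 8.93 p [0.4773 0.1302 0.2565] zyaw -1.6741 F [14.  -1.6 14.9] w 0.0194 j [ 0.17  0.23  1.78 -0.    1.11  1.85]
```

View pics/a7.png

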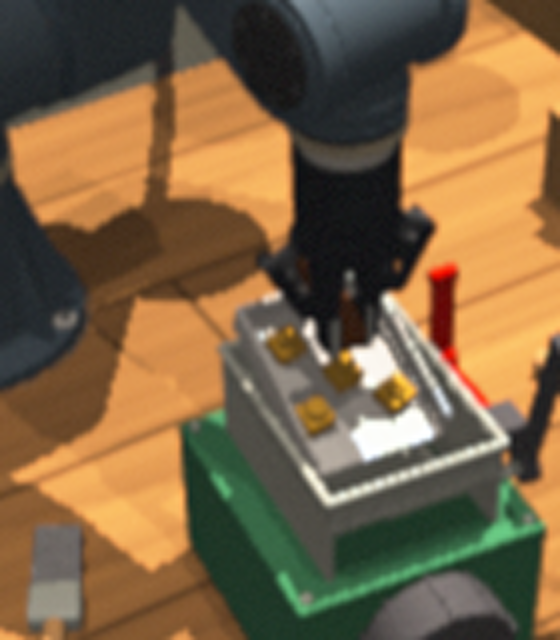

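>>> move_arm:
  moves: "1 0 0 -.003 0; 1 0 0 -.003 0; 1 0 0 -.003 0; 1 0 0 -.002 0; 1 0 0 0 0"

```text
t: 9.4
eef_pos: [0.4787, 0.1302, 0.2465]
tool_rot: [-0.13, -2.179, 2.173]
contact_force: [17.7, -2.9, 20.2]
grip_width: 0.0193
```

```bash
python3 -c "
from h import *
st()
shot('scene','a8',(210,80,350,240),4)"
```

```text
t 9.4 p [0.4787 0.1302 0.2465] zyaw -1.6742 F [17.7 -2.9 20.2] w 0.0193 j [ 0.17  0.24  1.8  -0.    1.09  1.85]
```

View pics/a8.png

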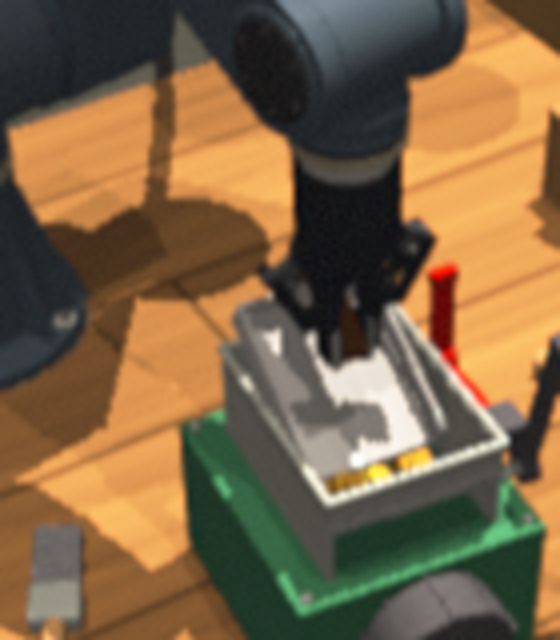

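>>> move_arm:
  moves: "1 0 0 -.003 0; 1 0 0 -.002 0; 1 0 0 0 0; 1 0 0 0 0; 1 0 0 .006 0; 1 0 0 .01 0; 1 0 0 .015 0; 1 0 0 .015 0; 1 0 0 .015 0; 1 0 0 .015 0; 1 0 0 .015 0; 1 0 0 .01 0; 1 0 0 .004 0; 1 0 0 0 0"

```text
t: 10.62
eef_pos: [0.4732, 0.13, 0.3427]
tool_rot: [-0.112, -2.169, 2.169]
contact_force: [0.5, 0.2, -2.9]
grip_width: 0.0185
```

```bash
python3 -c "
from h import *
st()
shot('scene','a9',(210,60,350,240),3.3)"
```

```text
t 10.62 p [0.4732 0.13   0.3427] zyaw -1.6738 F [ 0.5  0.2 -2.9] w 0.0185 j [0.17 0.15 1.67 0.   1.32 1.85]
```

View pics/a9.png

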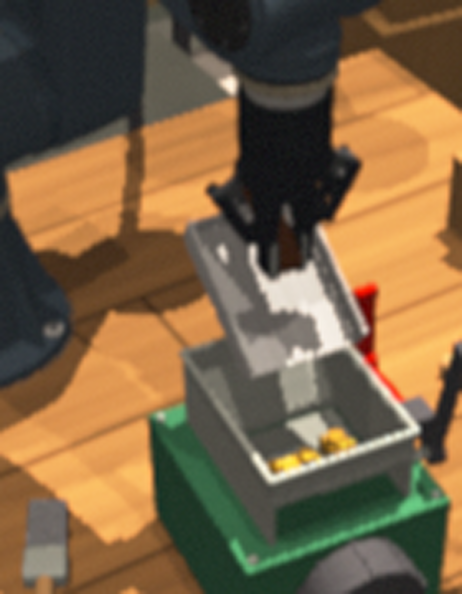

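>>> move_arm:
  moves: "1 0 -.01 0 .02; 1 0 -.018 0 .05; 1 .001 -.022 0 .09; 1 .003 -.024 0 .11; 1 .003 -.024 0 .11; 1 .003 -.024 0 .11; 1 .003 -.024 0 .11; 1 .003 -.024 0 .11; 1 .003 -.024 0 .11; 1 .003 -.024 0 .11; 1 .003 -.024 0 .11; 1 .003 -.024 0 .11; 1 .003 -.024 0 .11; 1 .003 -.024 0 .11; 1 .003 -.02 0 .11; 1 .002 -.016 0 .11; 1 .001 -.01 0 .11; 1 0 -.005 -.01 .11; 1 0 0 -.02 .003; 1 0 0 -.02 0"

```text
t: 12.33
eef_pos: [0.5128, -0.2354, 0.2906]
tool_rot: [-1.272, 1.107, -1.105]
contact_force: [1.1, -0.9, -3.4]
grip_width: 0.0189
```

```bash
python3 -c "
from h import *
st()
shot('scene','b1');shot('top','b2')"
```

```text
t 12.33 p [ 0.5128 -0.2354  0.2906] zyaw 0.1392 F [ 1.1 -0.9 -3.4] w 0.0189 j [-0.51  0.34  1.56  0.    1.25 -0.65]
```

View pics/b1.png

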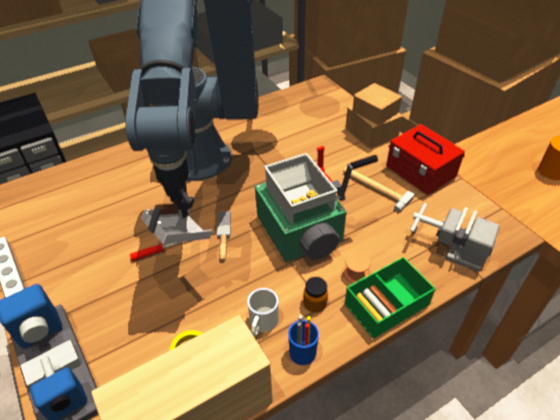

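View pics/b2.png

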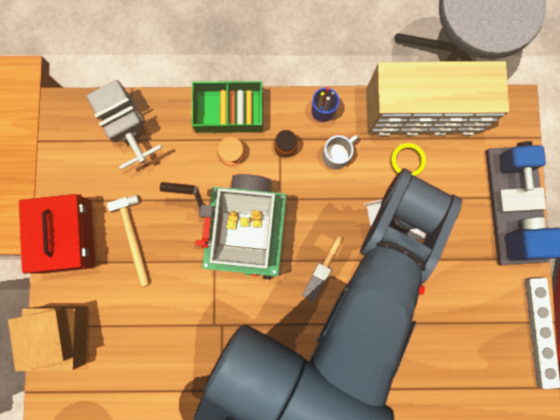

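>>> move_arm:
  moves: "1 0 0 -.035 0; 1 0 0 -.035 0; 1 0 0 -.035 0; 1 0 0 -.035 0; 1 0 0 -.03 0; 1 0 0 -.02 0; 1 0 0 -.008 0; 1 0 -.001 -.004 0; 1 0 -.001 -.004 0; 1 0 -.001 -.004 0; 1 0 -.001 -.004 0; 1 0 0 0 0"

```text
t: 13.43
eef_pos: [0.5158, -0.2421, 0.0826]
tool_rot: [-1.272, 1.098, -1.114]
contact_force: [-2.9, -6.5, 21.8]
grip_width: 0.0194
```

```bash
python3 -c "
from h import *
st()
shot('scene','b3',(130,180,270,320),4);shot('top','b4',(190,170,290,280),5)"
```

```text
t 13.43 p [ 0.5158 -0.2421  0.0826] zyaw 0.1396 F [-2.9 -6.5 21.8] w 0.0194 j [-0.52  0.6   1.73 -0.    0.81 -0.66]
```

View pics/b3.png

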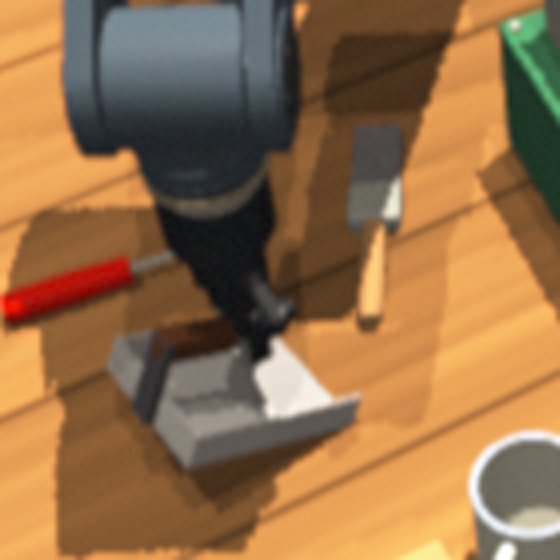

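View pics/b4.png

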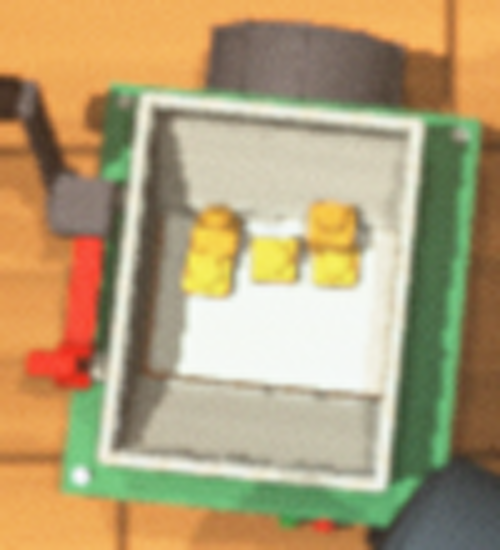

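>>> move_arm:
  moves: "1 0 0 -.004 0; 1 0 0 -.004 0; 1 0 0 -.004 0; 1 0 0 -.004 0; 1 0 0 -.003 0; 1 0 0 0 0; 1 0 0 0 0"

```text
t: 14.12
eef_pos: [0.5164, -0.2417, 0.0633]
tool_rot: [-1.27, 1.098, -1.115]
contact_force: [2.3, -6.8, 14.0]
grip_width: 0.0192
```

```bash
python3 -c "
from h import *
st()
shot('scene','b5',(130,180,270,320),4)"
```

```text
t 14.12 p [ 0.5164 -0.2417  0.0633] zyaw 0.1384 F [ 2.3 -6.8 14. ] w 0.0192 j [-0.52  0.63  1.73 -0.    0.77 -0.66]
```

View pics/b5.png

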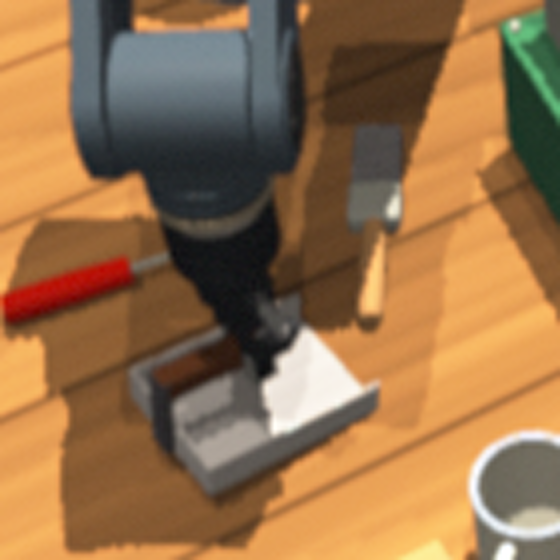

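Nearly flat; press the last few millimetres, open and rise.

>>> move_arm:
  moves: "1 0 0 -.003 0; 1 0 0 -.003 0; 1 0 0 0 0; 0 0 0 0 0; 0 0 0 0 0; 0 0 0 0 0; 0 0 0 0 0; 0 0 0 0 0; 0 0 0 0 0; 0 0 0 0 0; 0 0 0 .01 0; 0 0 0 .02 0; 0 0 0 .03 0; 0 0 0 .035 0; 0 0 0 .04 0; 0 0 0 .04 0; 0 0 0 .04 0; 0 0 0 .04 0; 0 0 0 .02 0"

```text
t: 15.75
eef_pos: [0.5136, -0.2394, 0.3344]
tool_rot: [-1.27, 1.101, -1.111]
contact_force: [0.5, -0.4, 0.6]
grip_width: 0.0854
```

```bash
python3 -c "
from h import *
st()
shot('scene','b6',(130,180,270,320),4)"
```

```text
t 15.75 p [ 0.5136 -0.2394  0.3344] zyaw 0.1391 F [ 0.5 -0.4  0.6] w 0.0854 j [-0.52  0.3   1.49 -0.    1.34 -0.66]
```

View pics/b6.png

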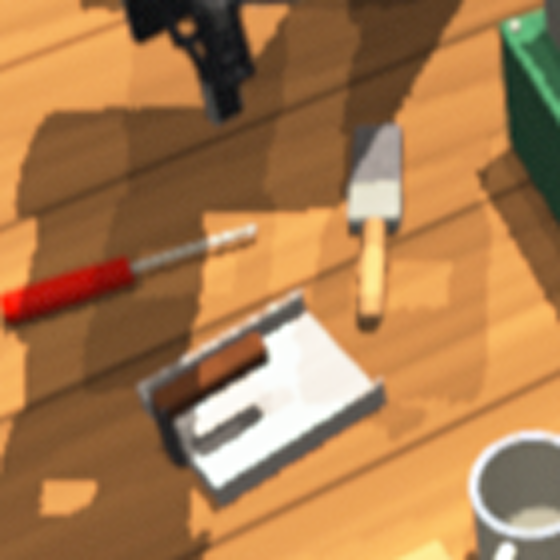

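>>> move_arm:
  moves: "1 0 .015 0 -.02; 1 -.001 .03 0 -.022; 1 -.001 .036 0 -.02; 1 -.001 .036 0 -.02; 1 -.001 .036 0 -.02; 1 -.001 .036 0 -.02; 1 -.001 .036 0 -.02; 1 -.001 .036 0 -.02; 1 -.001 .036 0 -.02; 1 -.001 .036 0 -.02; 1 -.001 .036 0 -.02; 1 -.001 .036 0 -.02; 1 -.001 .03 0 0; 1 0 .02 0 0; 1 0 .009 0 0; 1 0 0 0 0; 1 0 0 0 0"

```text
t: 17.22
eef_pos: [0.501, 0.2243, 0.3283]
tool_rot: [-1.159, 1.284, -1.285]
contact_force: [-1.0, 0.0, 0.6]
grip_width: 0.0
```

```bash
python3 -c "
from h import *
st()
shot('scene','c1',(240,60,400,240),3.3);shot('top','c2',(150,150,310,290),4)"
```

```text
t 17.22 p [0.501  0.2243 0.3283] zyaw -0.1026 F [-1.   0.   0.6] w 0.0 j [ 0.34  0.28  1.55 -0.    1.32  0.44]
```

View pics/c1.png

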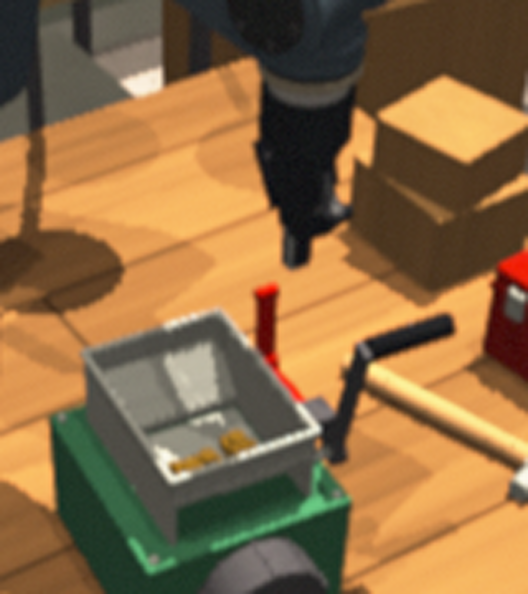

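View pics/c2.png

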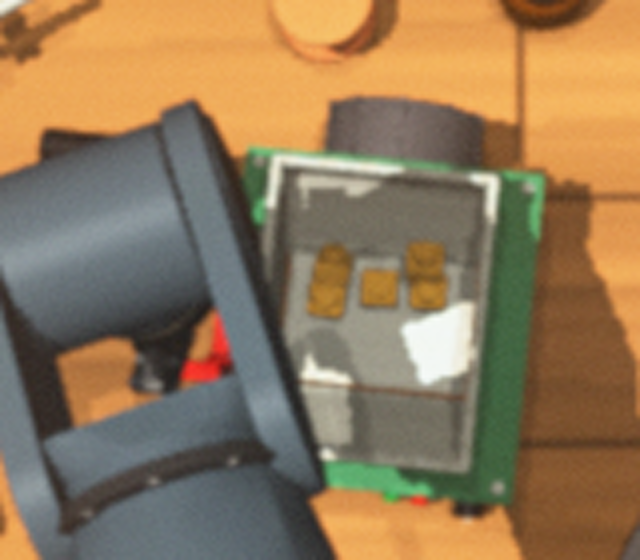

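```bash
python3 -c "
from h import *
P=[[.501,.2243,.314],[.501,.2243,.238],[.462,.2267,.26]]
print((proj('scene',P)-[240,60])*3.3)
print((proj('top',P)-[150,150])*4)"
```

```text
[[293.3444189  263.79309103]
 [288.45656136 332.65595972]
 [266.72858755 289.09331157]]
[[187.45693315 296.29640347]
 [205.80180088 308.54453034]
 [196.0248064  369.60466451]]
```

>>> move_arm:
  moves: "1 0 0 -.015 0; 1 0 0 -.025 0; 1 0 0 -.02 0; 1 0 0 -.012 0; 1 0 0 -.006 0; 1 0 0 0 0"

```text
t: 17.82
eef_pos: [0.5009, 0.2238, 0.2494]
tool_rot: [-1.16, 1.287, -1.285]
contact_force: [0.9, -0.2, -0.1]
grip_width: -0.0004
```

```bash
python3 -c "
from h import *
st()
shot('scene','c3',(270,90,370,210),5)"
```

```text
t 17.82 p [0.5009 0.2238 0.2494] zyaw -0.1042 F [ 0.9 -0.2 -0.1] w -0.0004 j [ 0.34  0.34  1.65 -0.    1.15  0.44]
```

View pics/c3.png

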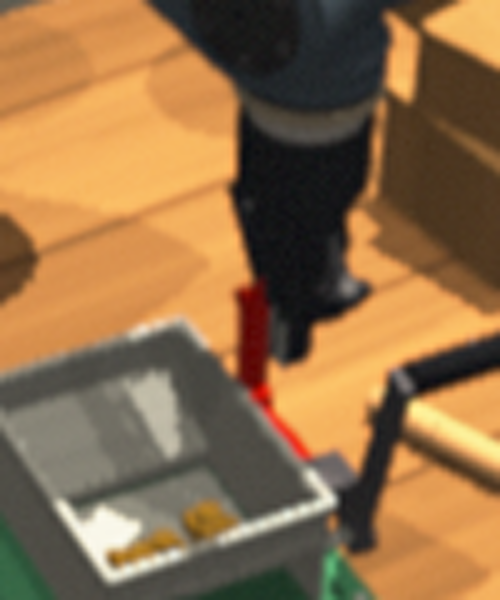

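>>> move_arm:
  moves: "1 -.008 .001 0 0; 1 -.01 .001 0 0; 1 -.01 .001 0 0; 1 -.01 .001 -.002 0; 1 -.01 .001 -.003 0; 1 -.01 .001 -.005 0; 1 -.01 .001 -.006 0; 1 -.01 .001 -.006 0; 1 0 0 0 0"

```text
t: 18.62
eef_pos: [0.4208, 0.2329, 0.2274]
tool_rot: [-1.161, 1.285, -1.284]
contact_force: [0.7, -1.5, 0.1]
grip_width: -0.0003
```

```bash
python3 -c "
from h import *
st()
shot('scene','c4',(270,90,370,210),5)"
```

```text
t 18.62 p [0.4208 0.2329 0.2274] zyaw -0.1021 F [ 0.7 -1.5  0.1] w -0.0003 j [0.41 0.25 1.84 0.   1.05 0.51]
```

View pics/c4.png

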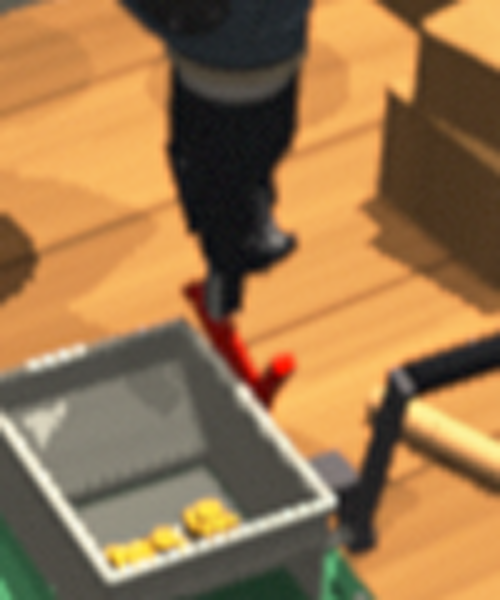

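>>> move_arm:
  moves: ".6 0 0 .02 0; .6 0 0 .035 0; .6 0 0 .035 0; .6 .015 .004 .02 0; .6 .028 .008 0 0; .6 .036 .009 0 0; .6 .036 .009 0 0; .6 .032 .009 0 0; .6 .02 .005 0 0; .6 .006 .001 0 0; .6 0 0 0 0; .6 0 0 0 0"

```text
t: 19.67
eef_pos: [0.5957, 0.2777, 0.3382]
tool_rot: [-1.159, 1.285, -1.285]
contact_force: [-0.8, -0.0, -0.4]
grip_width: 0.0341
```

```bash
python3 -c "
from h import *
s=st()
shot('scene','d1',(270,80,400,210),4.5)
P=[s['eef_pos']-[0,0,.014],[.594,.278,.277]]
print((proj('scene',P)-[270,80])*4.5)"
```

```text
t 19.67 p [0.5957 0.2777 0.3382] zyaw -0.103 F [-0.8 -0.  -0.4] w 0.0341 j [0.37 0.49 1.22 0.   1.43 0.47]
[[429.11190169 307.62892227]
 [419.25702459 366.31043526]]
```

View pics/d1.png

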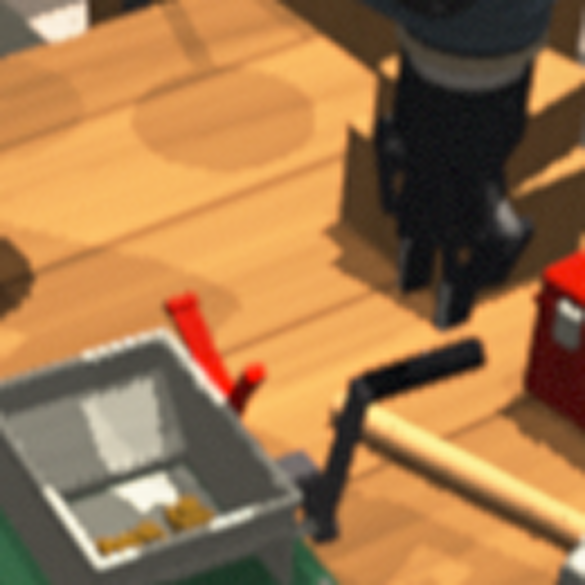

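>>> move_arm:
  moves: ".4 0 0 0 0; .4 0 0 0 0; .4 0 0 0 0; .4 -.001 0 -.015 0; .4 0 0 -.02 0; .4 0 0 -.02 0; .4 0 0 -.01 0; .4 0 0 -.005 0; .6 0 0 0 0; .6 0 0 0 0; .6 0 0 0 0; .6 0 0 0 0"

```text
t: 20.72
eef_pos: [0.5955, 0.278, 0.2694]
tool_rot: [-1.157, 1.284, -1.285]
contact_force: [-0.1, 0.3, 1.4]
grip_width: 0.0345
```

```bash
python3 -c "
from h import *
s=st()
shot('scene','d2',(270,80,400,210),4.5)"
```

```text
t 20.72 p [0.5955 0.278  0.2694] zyaw -0.103 F [-0.1  0.3  1.4] w 0.0345 j [ 0.37  0.53  1.32 -0.    1.29  0.47]
```

View pics/d2.png

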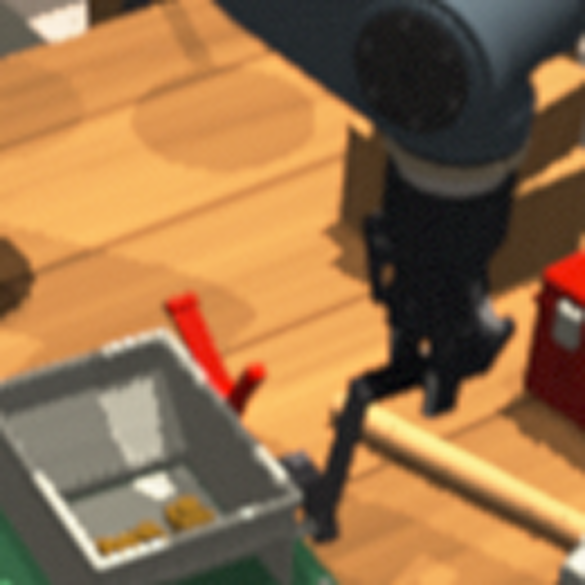

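>>> move_arm:
  moves: ".6 -.006 .0006 0 0; .6 -.01 .001 .001 0; .6 -.012 .0012 .001 0; .6 -.012 .0012 0 0; .6 -.012 .0012 -.001 0; .6 -.012 .0012 -.001 0; .6 -.012 .0012 -.002 0; .6 -.012 .0012 -.004 0; .6 -.012 .0012 -.005 0; .6 -.012 .0012 -.007 0; .6 -.01 .001 -.007 0; .6 -.008 .0008 -.007 0; .6 -.006 .0006 -.005 0; .6 0 0 0 0; .6 0 0 0 0"

```text
t: 22.02
eef_pos: [0.4595, 0.2918, 0.2324]
tool_rot: [-1.155, 1.282, -1.285]
contact_force: [6.4, 0.0, 4.9]
grip_width: 0.034
```

```bash
python3 -c "
from h import *
s=st()
shot('scene','d3',(240,60,400,210),4.5);shot('top','d4',(150,150,310,290),4)"
```

```text
t 22.02 p [0.4595 0.2918 0.2324] zyaw -0.1025 F [6.4 0.  4.9] w 0.034 j [ 0.48  0.35  1.68 -0.    1.1   0.58]
```

View pics/d3.png

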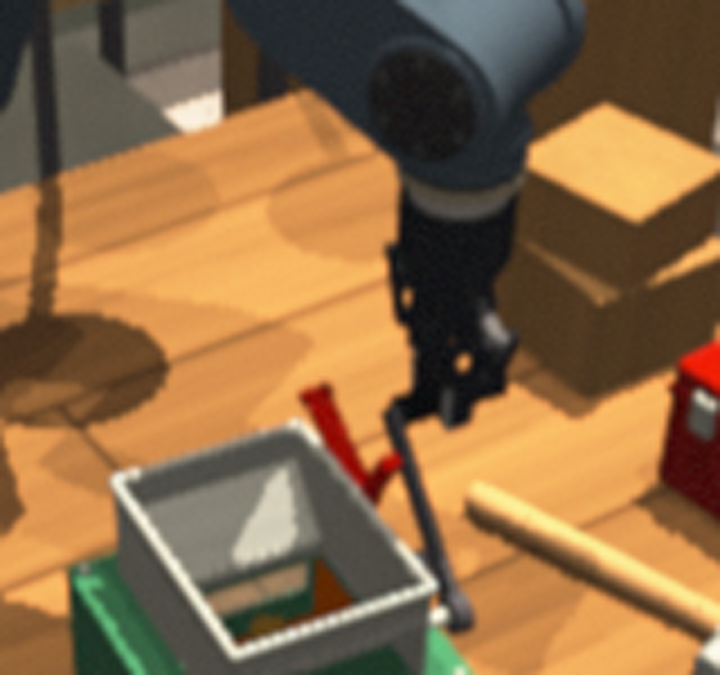

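View pics/d4.png

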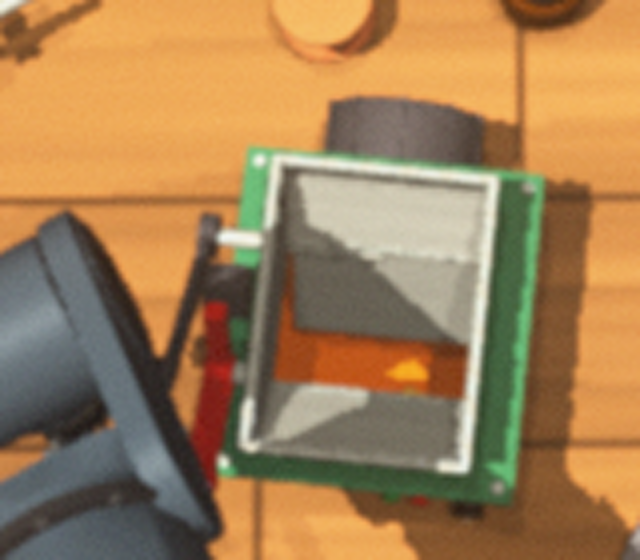

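>>> move_arm:
  moves: ".6 -.002 0 -.002 0; .6 -.001 0 -.001 0; .6 0 0 0 0; .6 0 0 0 0; .6 0 0 0 0"

```text
t: 22.53
eef_pos: [0.4569, 0.2919, 0.2298]
tool_rot: [-1.154, 1.282, -1.285]
contact_force: [5.5, 0.4, 3.7]
grip_width: 0.0339
```

```bash
python3 -c "
from h import *
s=st()
shot('scene','e1');shot('top','e2')
shot('scene','e3',(240,120,370,260),4.5)
for n in('top','scene'):
  for r in bot.regions_of('casting0',n): 
    if r['p']>.3: print(n,round(r['p'],2),np.round(r['rect'],1))"
```

```text
t 22.53 p [0.4569 0.2919 0.2298] zyaw -0.1028 F [5.5 0.4 3.7] w 0.0339 j [ 0.48  0.35  1.69 -0.    1.09  0.59]
```

View pics/e1.png

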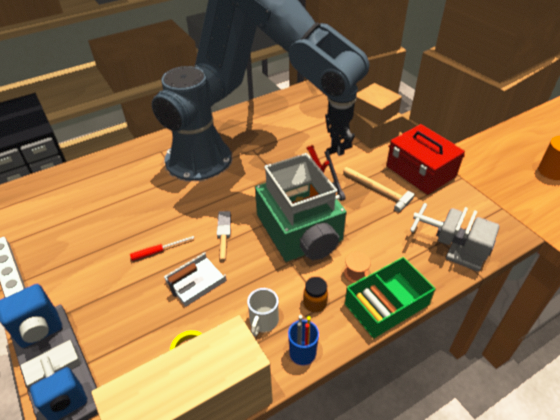

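View pics/e2.png

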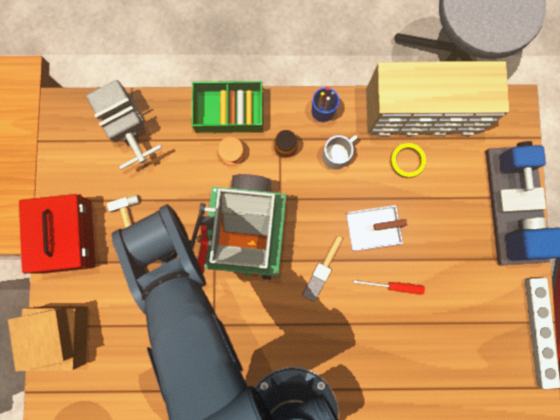

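View pics/e3.png

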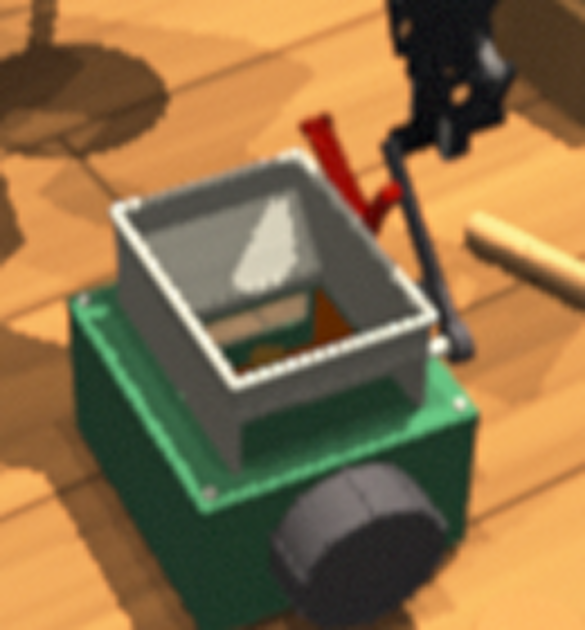

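```bash
python3 -c "
from h import *
c,s=np.cos(-.103),np.sin(-.103)
for th in(.8,.9,1.,1.05):
  x,y,z=.048-.14*np.sin(th-.2),.118,.138+.14*np.cos(th-.2)
  print(th,(proj('scene',[.501+c*x-s*y,.126+s*x+c*y,z])-[240,120])*4.5)
st()"
```

```text
0.8 [[405.87375743 138.10247088]]
0.9 [[396.76477889 138.77257956]]
1.0 [[388.40029575 141.45001217]]
1.05 [[384.51771972 143.51633226]]
t 22.78 p [0.457  0.2919 0.2298] zyaw -0.1028 F [5.9 1.5 3.2] w 0.0344 j [ 0.48  0.35  1.69 -0.    1.09  0.59]
```

The picture puts the lever at about 1.0 rad and it is loaded at about 6 N, so I'm handing in.

```bash
python3 -c "
from h import *
bot.job_done(); st()"
```

```text
the job is handed in; nothing more can be done
the job is handed in; nothing more can be done
```

I handed the job in at about 23 s of the 72 s, with the robot still holding the gate lever open. No verdict was reported. Steps done:

- **Castings:** I tipped the tray over the hopper's front rim. All five castings were counted in the hopper afterwards, and the measured load fell by their weight.
- **Tray:** I pressed it flat on the bench close to where it started, let go and moved away. The last pictures show it flat and untouched.
- **Catch:** I pushed the tab to the front by about 0.9 rad, and it stayed there.
- **Lever:** It is held at about 1.0 rad of 1.05, judged from the hand position and checked against the picture. The force is about 6 N in x.

**Last checks:**
- **Hopper and gate:** they look empty.
- **Castings in the tub:** only one can be seen through the opening. The other four are hidden under the housing, so they are inferred rather than seen. The detector found no castings in the last pictures.
- **Bystanders:** they look unmoved in the pictures; I did not measure it.

One slip on the way: I overshot the hopper by 26 mm sideways while carrying the loaded tray, and corrected it before tipping.

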